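# Bait and cock the snap trap on the kitchen counter

### The job

Bait and set the big snap trap that is stuck to the kitchen counter: first push the hard bait bar fully home between the sprung jaws of the trap's slanted holder, centred along the holder, and let go of it; then draw the sprung bail up and back until the catch hooks it, and ease off and let go so that it stays cocked. Never let the bail snap over, and leave the jars, cap and tubs around it standing where they are.

Things in the scene. Friction and masses are not known exactly. Their poses are not given: they have to be found in the camera images.
- bait_center (a point): Centre of the loose bait bar: hard pressed cork-brown bar, 84 long (its x) x 16 wide (its y) x 20 mm high (its z), about 30 g, lying flat on the bare counter (this point 10 mm up). Both ends are alike.
- trap_base (a point): Snap trap, wooden base with black and steel parts, fixed to the counter. Point on its underside; axes: x = lengthwise from the bait holder (-x end, nearer the robot) to the catch (+x end), y = across, z = up. Base plate 210 x 90 x 12 mm, from x = -115 to +95 mm. In these axes the holder's seat is at (-75, 0, 50) mm and the bail's hinge at (30, 0, 52) mm.
- holder_seat (a point): Where the bait bar's centre lies when fully home (within 1 mm). Axes: x up the slope (25 degrees up from level, towards the hinge), y across, z straight out of the mouth (25 degrees from vertical, leaning to the trap's -x end). The bar goes in along -z, its length along x, its 20 mm height along z, and bottoms on two fixed seats 10 mm below this point at x = -30 and +30 mm.
- holder_mouth (a point): Centre of the holder's mouth, 17 mm above holder_seat along its z; same axes. At x = -30 and +30 mm a pair of sprung grey jaws, each 14 mm long in x, pinches the bar's width (y): 12 mm apart at rest, mouth flared to 28 mm; about 9 N of push spreads all. Posts stand behind them out to y = +-39 mm. |x| under 22 mm is open for fingers, down to 20 mm below holder_seat.
- bail_bar (a point): Middle of the bail's cross-bar: round steel bar 10 mm thick, along the trap's y, 56 mm clear between the side legs (8 mm wire); the free end of the sprung U-shaped wire bail, 115 mm from its hinge. At rest it leans towards the holder, about 146 mm above the counter; cocked it is about 159 mm up and 108 mm further along the trap's x.
- bail_hinge (a point): Centre of the bail's hinge, 52 mm above the counter; the hinge axis is the trap's y.
- bail (a joint): Bail angle, rad: 0 = sprung over towards the holder (rest), growing as the bar is drawn up and back over the hinge towards the trap's +x. A pin on its tail passes the catch, which hooks over it by itself once it is drawn to about 1.01 (draw it a little past) and holds it at about 0.98; stop at 1.12. The spring pulls the bar back with about 4.5 N at rest, 9 N cocked.
- treadle (a point): Centre of the top of the treadle, a grey plate 35 x 40 mm low under the bail, 24 mm above the counter, joined to the catch: pressing it with about 1 N releases the cocked bail. The catch springs back by itself (it dips while the pin passes).
- tub_stack_base (a point): Centre of the foot of a fixed stack of round white and clear tubs, 114 mm across, 168 mm high.
- cap_center (a point): Bystander, its centre: white screw cap lying on the counter, 42 mm across, 13 mm high; loose, to be left alone.
- pill_jar_center (a point): Bystander, its centre: small closed white plastic jar, 42 mm across, 50 mm high; loose, to be left alone.
- pot_center (a point): Bystander, its centre: low amber pot with black lid, 50 mm across, 38 mm high; loose, to be left alone.
- green_jar_center (a point): Bystander, its centre: green glass jar with green lid, 56 mm across, 92 mm high; loose, to be left alone.
- white_jar_center (a point): Bystander, its centre: closed white plastic jar, 62 mm across, 76 mm high; loose, to be left alone.
- open_jar_center (a point): Bystander, its centre: small open white jar, 44 mm across, 45 mm high; loose, to be left alone.
There are look-alikes about, which are no part of the job. Leave any black look-alike of the part that bears bait_center alone.

How it is judged:
By the outcome, as a careful person would: the job done as asked, in the order asked, and still so for the second after the job is handed in, with the robot touching nothing.
It also fails if it takes over 58 s, if anything falls off the work surface, if the arm or the gripper's body presses on something with over 40 N, if the wrist force passes 120 N, or if a joint passes its speed limit or range.

### The arm

A 6-joint arm with a two-finger parallel gripper is mounted at the origin on the work surface. World frame = base frame: x ahead of the robot, y to its left, z up, the work surface at z = 0. Lengths are in m, angles in degrees, forces in N, time in s.
With the tool pointing down it reaches from about 0.325 to 0.775 m from the base axis. Payload 5.5 kg.
Tool frame: the origin (TCP) lies at the very end of the fingers, on their centre line; the grasp point (between the pads) lies 19 mm behind it; z points along the fingers, y is the line along which they close (so a half turn about z gives the same grasp; the last joint's range is limited). The gripper opens to 88 mm and grips with 3 to 60 N. Pads are 20 mm wide; open, the fingers measure 115 mm over their backs; the gripper's body (75 mm by 178 mm) begins 61 mm behind the grasp point.
Start: joints at [-74.353, 5.22, 70.514, -0, 104.267, -3.249], TCP at [0.194, -0.568, 0.223] pointing down, gripper open.
Joint ranges: [-164.24, 164.24], [-49.07, 125.15], [9.68, 141.18], [-86.29, 266.29], [3.28, 154.24], [-151.56, 151.56]. Speed limits (degrees/s): [147.25, 147.25, 172.46, 180, 180, 180].

### API

Orientations are given as [roll, pitch, yaw] about the fixed x, y, z axes, in that order (R = Rz(yaw) Ry(pitch) Rx(roll)).
In Python, from rig import manip, eyes, job gives the robot as it stands.
- The arm moves only by the tool carry_out, never from a script. Its argument "deltas" is a list of rows, each a list of 7 numbers: the turn, a rotation vector about the world's x, y, z in rad, then the shift along the world's x, y, z in cm, then the finger opening in cm, from 0 to 8.78. In form: [[rx, ry, rz, x, y, z, jaw], ...]. A call has 1 to 10 rows; each row shifts and turns the commanded pose from where the row before left it; what a row does not reach is not made up. A row lasts 1/8 s, in which the tool goes at most 62.5 mm and 10.7 degrees, less where a joint would pass 70% of its speed; a pose out of reach is approached as far as the arm can. A call is refused whole if a number of a shift passes 6.25 or a number of a turn 0.188, either way. A call with a gripper value outside its range is refused whole. The fingers move at their own pace and stop on an object; the grip force is fixed at half the most. Time passes only in rows, so rows that do not move let the fingers close. It gives the time, the measured TCP pose, the force, the opening and the grip force at its end, in the units of the state.
- manip.read_state(): the state, without advancing time (a new reading comes with each control period).
- eyes.snapshot(name): name is "side" or "top"; returns the picture (384x512x3 uint8, blue, green, red); there is no depth.
- eyes.camera_model(name): a dict with "fx", "fy", "cx", "cy" (pixels), "rvec" (rotation vector, rad) and "tvec" (3), from world to camera coordinates, as OpenCV has them. Camera axes: x right, y down, z forward; pixel columns grow to the right and rows downward; lengths in m; the calibration is good to about 2 mm. A picture is of the moment at which its call begins. camera_model takes no time and is no camera call.
- job.hand_in(): hands the job in; it is judged then, once.
The state is a dict: "clock": time; "q": joint angles; "dq": joint speeds; "joint_torque": joint torques, N m; "ee_pos": TCP position; "ee_rot": TCP orientation; "wrist_force": force on the tool from outside, world axes, zero at the start; "torque": the same for the moment, N m; "opening": finger opening in m; "grip_force": force on a finger pad.
Only numpy, scipy, OpenCV 4.12 (cv2) and the standard library are available. Lean on these libraries where they do the work, as an engineer would, in place of code of your own. Each camera call takes 0.05 s, during which the arm holds its last target. There are 200 camera calls.

## Working session

There is one attempt and no reset: what is moved stays moved. The work goes in short steps, Python scripts to look and compute and a tool call to move; the robot and the scene stay as the last step left them, time stands still between calls to the robot, and variables do not carry over. Pictures are saved under pics/ and viewed, at most 10 in all, crops included, and the job is handed in when it is done.

Besides the shell and the picture viewer there is one more tool, called after "Emit:" as name(argument=value, ...), one argument or row to a line, values as JSON. carry_out: Moves the arm, as the interface text tells. Its arguments: {"type":"object","properties":{"deltas":{"type":"array"}},"required":["deltas"]}

```bash
mkdir -p pics
python3 - <<'E'
from rig import manip, eyes, job
import cv2
for n in("side","top"):
    im=eyes.snapshot(n); cv2.imwrite(f"pics/{n}0.png",im); print(n,eyes.camera_model(n))
    cv2.imwrite(f"pics/{n}0b.png",cv2.resize(im,(800,600),interpolation=cv2.INTER_CUBIC))
s=manip.read_state();print(s)
E
```

```text
side {'fx': 439.02895689436576, 'fy': 439.02895689436576, 'cx': 254.8363859299562, 'cy': 184.95400527692846, 'rvec': array([ 2.33113938, -0.5846655 ,  0.25013058]), 'tvec': array([-0.53074304,  0.25836717,  1.15834047])}
top {'fx': 351.6953703645568, 'fy': 351.6953703645568, 'cx': 260.1906391640841, 'cy': 193.57907181244403, 'rvec': array([ 2.1597116 , -2.20825328,  0.10875443]), 'tvec': array([-0.00539431,  0.57642792,  1.16249537])}
{'clock': 0.1, 'q': array([-7.43536022e+01,  5.26079482e+00,  7.05727763e+01,  1.00484664e-03,
        1.04267687e+02, -3.24781584e+00]), 'dq': array([-0.0601033 , -0.06077046, -0.05987837, -0.0263556 , -0.09190643,
       -0.02303728]), 'joint_torque': array([ 3.49371934e-03, -4.47861528e+01, -4.07568204e+01,  7.01210392e-02,
        2.85027927e-02, -1.18052353e-04]), 'ee_pos': array([ 0.19423571, -0.56741729,  0.22162078]), 'ee_rot': array([-1.79898960e+02, -6.70948279e-03,  1.88944545e+01]), 'wrist_force': array([ 0.9007949 , -0.16399475,  0.45108427]), 'torque': array([-0.04320891, -0.02723092, -0.00545155]), 'grip_force': 0.0, 'opening': 0.08809081870339991}
```

View pics/side0b.png

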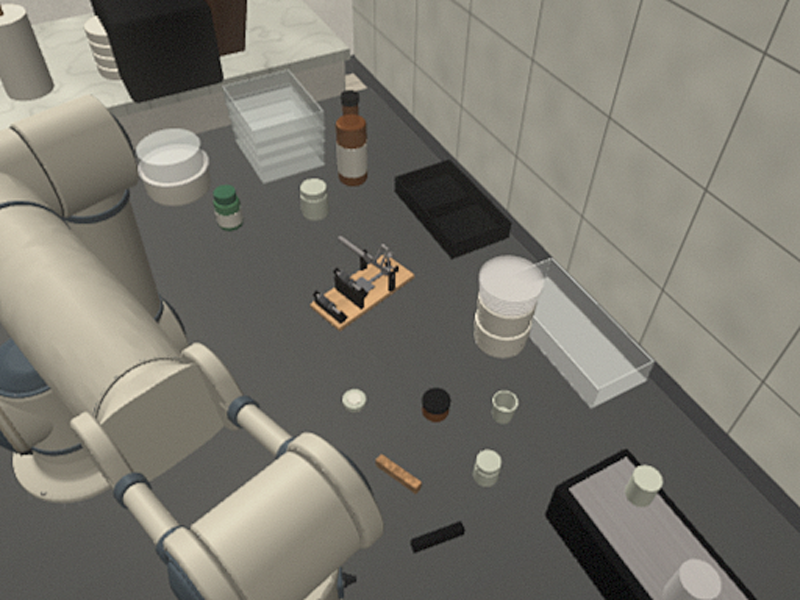

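View pics/top0b.png

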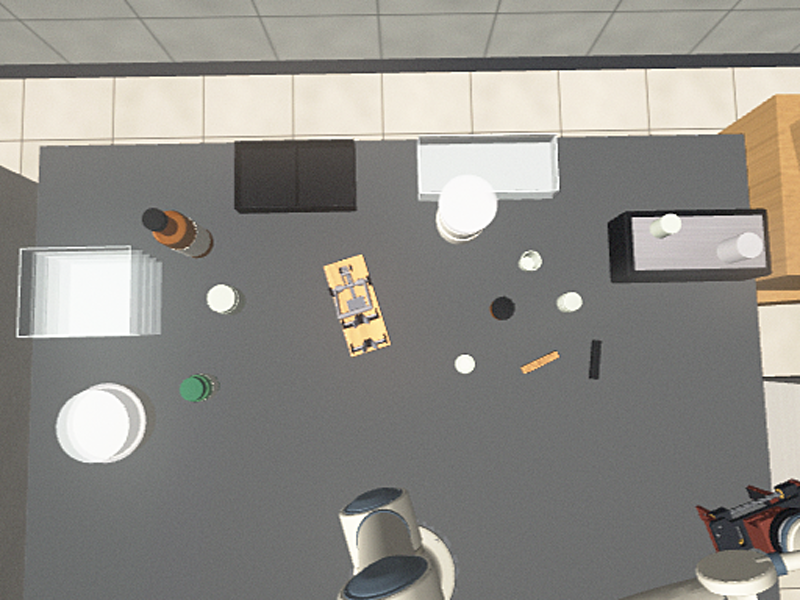

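Side view: bait at about (398,472), trap at (362,288). Top view: bait at (540,362), trap at (356,305), and the black look-alike at (595,360). Next I'll enlarge these areas.

```bash
cat > h.py <<'E'
import numpy as np, cv2
from scipy.spatial.transform import Rotation as Rn
from rig import manip, eyes, job
def cam(n):
    c=eyes.camera_model(n); K=np.array([[c['fx'],0,c['cx']],[0,c['fy'],c['cy']],[0,0,1]])
    return K,np.array(c['rvec']),np.array(c['tvec'])
def proj(n,P):
    K,r,t=cam(n); return cv2.projectPoints(np.atleast_2d(np.array(P,float)),r,t,K,None)[0][:,0]
def onz(n,uv,z):
    K,r,t=cam(n); R=cv2.Rodrigues(r)[0]; d=R.T@np.linalg.solve(K,[*uv,1]); o=-R.T@t
    return o+d*(z-o[2])/d[2]
def crop(im,x,y,w,h,k): return cv2.resize(im[y:y+h,x:x+w],(w*k,h*k),interpolation=cv2.INTER_CUBIC)
E
python3 - <<'E'
from h import *
s=cv2.imread('pics/side0.png');t=cv2.imread('pics/top0.png')
a=crop(t,195,155,66,80,6);b=crop(s,192,142,66,80,6)
cv2.imwrite('pics/c1.png',np.hstack([a,b]))
a=crop(t,320,210,80,40,5);b=crop(s,230,280,80,40,5)
cv2.imwrite('pics/c2.png',np.hstack([a,b]))
# bait mask
for n,im,(x,y,w,h) in(('top',t,(320,210,50,40)),('side',s,(230,280,45,40))):
    c=im[y:y+h,x:x+w].astype(int); m=((c[...,2]-c[...,0])>40).astype(np.uint8)
    pts=np.argwhere(m)[:,::-1]+[x,y]; print(n,len(pts),cv2.minAreaRect(pts.astype(np.float32)), pts.mean(0))
E
```

```text
top 125 ((345.0000305175781, 231.50001525878906), (4.472135543823242, 25.491174697875977), 63.43495178222656) [345.096 231.464]
side 228 ((254.36911010742188, 302.25836181640625), (32.52350616455078, 7.864626884460449), 34.99202346801758) [254.77631579 302.04824561]
```

View pics/c1.png

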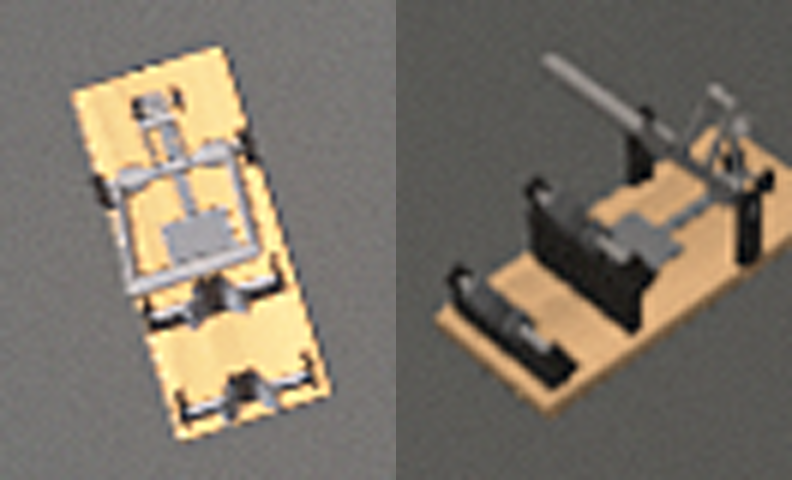

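View pics/c2.png

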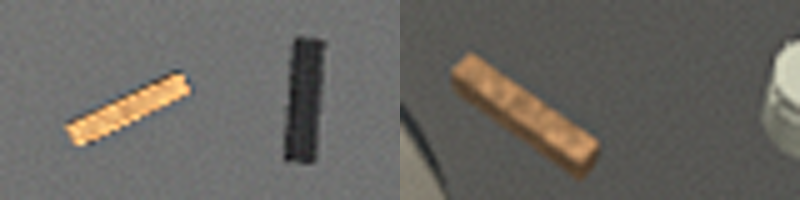

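```bash
cat >> h.py <<'E'
from scipy.optimize import least_squares
def uv(p,x,y,k): return (np.array(p,float)+.5)/k-.5+[x,y]
def fit(obs,x0):
    # obs: (cam, local xyz, px)
    def pose(v,P): c,s=np.cos(v[2]),np.sin(v[2]); P=np.array(P); return np.array([v[0]+c*P[0]-s*P[1],v[1]+s*P[0]+c*P[1],P[2]])
    f=lambda v: np.concatenate([proj(n,pose(v,P))[0]-p for n,P,p in obs])
    r=least_squares(f,x0); return r.x,r.fun.reshape(-1,2)
E
python3 - <<'E'
from h import *
T=lambda p:uv(p,195,155,6); S=lambda p:uv((p[0]-396,p[1]),192,142,6)
z=.012
ot=[('top',(.095,.045,z),T((73,92))),('top',(.095,-.045,z),T((218,46))),('top',(-.115,-.045,z),T((330,393))),('top',(-.115,.045,z),T((180,438)))]
os_=[('side',(-.115,.045,z),S((437,316))),('side',(-.115,-.045,z),S((549,406)))]
x0=[.7,.05,.3]
for o in (ot,os_,ot+os_):
    x,r=fit(o,x0); print(x[:2],np.degrees(x[2])); print(r.round(1).tolist())
v=x
# check features
c,s=np.cos(v[2]),np.sin(v[2])
W=lambda P:np.array([v[0]+c*P[0]-s*P[1],v[1]+s*P[0]+c*P[1],P[2]])
for nm,P in dict(barL=(-.036,.032,.146),barR=(-.036,-.032,.146),seatlo=(-.075-.030*.906,0,.05-.0127),seathi=(-.075+.03*.906,0,.05+.0127)).items():
    a=proj('top',W(P))[0];b=proj('side',W(P))[0]
    print(nm,W(P).round(4),(a-[195,155])*6,(b-[192,142])*6+[396,0])
B=lambda p:uv(p,320,210,5); C=lambda p:uv((p[0]-400,p[1]),230,280,5)
h=.042;w=.008;z=.02
# find axis sign from rough
a=[onz('top',B(p),.02) for p in((65,127),(80,147),(190,92),(180,72))];print('bait top',np.round(a,4),np.mean(a,0))
b=[onz('side',C(p),.02) for p in((452,70),(474,53),(600,148),(583,168))];print('bait side',np.round(b,4),np.mean(b,0))
for q in(a,b):
    d=(q[2]+q[3]-q[0]-q[1])/2 if q is a else (q[2]+q[3]-q[0]-q[1])/2
    print(np.degrees(np.arctan2(d[1],d[0])),np.linalg.norm(d))
# others
k=1.5625
for nm,p,hh in(('cap',(465,364),.013),('pot',(503,308),.038),('pill',(569,301),.05),('tub',(468,205),.168),('open',(530,260),.045)): print(nm,onz('top',np.array(p)/k,hh).round(3))
E
```

```text
[0.58524595 0.09450027] 16.48687490999151
[[-0.5, -0.3], [0.4, -0.5], [0.3, 0.0], [-0.1, 0.7]]
[0.58215807 0.09312714] 16.535421196539097
[[-0.3, -0.5], [0.3, 0.4]]
[0.58416953 0.09420698] 16.473255483352236
[[-0.4, 0.0], [0.5, -0.2], [0.4, 0.4], [-0.0, 1.0], [0.1, -1.0], [0.7, -0.1]]
barL [0.5406 0.1147 0.146 ] [131.77732014 286.98584709] [553.89442225  57.24650041]
barR [0.5587 0.0533 0.146 ] [253.23002893 248.37890338] [642.35025953 121.83932389]
seatlo [0.4862 0.0652 0.0373] [244.18775505 395.01097332] [508.18775634 308.49282057]
seathi [0.5383 0.0806 0.0627] [211.49199059 298.91336624] [586.05362386 219.75584023]
bait top [[ 0.4315 -0.2587  0.02  ]
 [ 0.4179 -0.2682  0.02  ]
 [ 0.4529 -0.3442  0.02  ]
 [ 0.4665 -0.338   0.02  ]] [ 0.44220409 -0.30226644  0.02      ]
bait side [[ 0.4145 -0.269   0.02  ]
 [ 0.4289 -0.2656  0.02  ]
 [ 0.4598 -0.3421  0.02  ]
 [ 0.4471 -0.3474  0.02  ]] [ 0.43757404 -0.3060266   0.02      ]
-65.68630068834511 0.08518330808892786
-67.71486201830704 0.08371794062617312
cap [ 0.441 -0.142  0.013]
pot [ 0.559 -0.224  0.038]
pill [ 0.57  -0.363  0.05 ]
tub [ 0.75  -0.139  0.168]
open [ 0.66  -0.285  0.045]
```

Emit:
carry_out(
  deltas=[
    [0,0,0.165,2.45,2.64,-0.2,6],
    [0,0,0.165,2.45,2.64,-0.2,6],
    [0,0,0.165,2.45,2.64,-0.2,6],
    [0,0,0.165,2.45,2.64,-0.2,6],
    [0,0,0.165,2.45,2.64,-1,6],
    [0,0,0.165,2.45,2.64,-1,6],
    [0,0,0.165,2.45,2.64,-2,6],
    [0,0,0.165,2.45,2.64,-2,6],
    [0,0,0.165,2.45,2.64,-2,6],
    [0,0,0.165,2.45,2.64,-2,6],
  ],
)

```text
clock: 1.35
ee_pos: [0.4398, -0.3025, 0.1135]
ee_rot: [-180.0, -0.0, 113.7]
wrist_force: [-0.7, 0.1, -0.1]
opening: 0.0602
grip_force: 0.0
```

Emit:
carry_out(
  deltas=[
    [0,0,0,0,0,0,4],
    [0,0,0,0,0,0,4],
  ],
)

```text
clock: 1.6
ee_pos: [0.439, -0.3041, 0.1148]
ee_rot: [-180.0, 0.0, 113.3]
wrist_force: [0.6, -0.1, 0.1]
opening: 0.0435
grip_force: 0.0
```

Run:
```python
from h import *
s=eyes.snapshot('side');t=eyes.snapshot('top');cv2.imwrite('pics/s1.png',s);cv2.imwrite('pics/t1.png',t)
cv2.imwrite('pics/c3.png',np.hstack([crop(t,310,180,80,80,5),crop(s,220,250,80,80,5)]))
st=manip.read_state();print(st['ee_pos'],st['ee_rot'],st['q'],st['clock'])
```

```text
[ 0.43903506 -0.30472298  0.11555937] [1.79981695e+02 8.09462021e-02 1.13298656e+02] [-3.83965624e+01 -4.67940480e+00  9.12843080e+01 -2.23026743e-02
  9.33151490e+01 -6.16965365e+01] 1.7
```

View pics/c3.png

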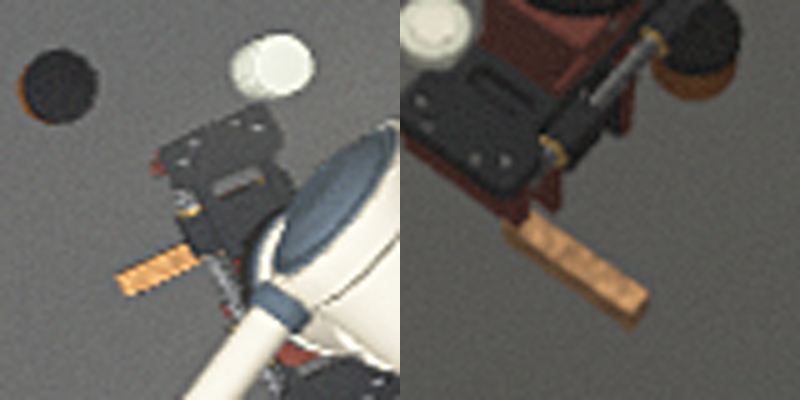

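The fingers straddle the bar, whose ends are visible on both sides. Now descend and grip.

Emit:
carry_out(
  deltas=[
    [0,0,0,0.05,0,-2.5,4],
    [0,0,0,0.05,0,-2.5,4],
    [0,0,0,0,0,-2.5,4],
    [0,0,0,0,0,-2,4],
    [0,0,0,0,0,-1,4],
    [0,0,0,0,0,-0.5,4],
    [0,0,0,0,0,0,4],
    [0,0,0,0,0,0,4],
  ],
)

```text
clock: 2.7
ee_pos: [0.4408, -0.304, 0.0056]
ee_rot: [180.0, 0.1, 113.4]
wrist_force: [0.4, 0.7, -0.3]
opening: 0.04
grip_force: 0.0
```

Emit:
carry_out(
  deltas=[
    [0,0,0,0,0,-0.1,3],
    [0,0,0,0,0,0,2],
    [0,0,0,0,0,0,1],
    [0,0,0,0,0,0,1],
    [0,0,0,0,0,0,1],
    [0,0,0,0,0,0,1],
  ],
)

```text
clock: 3.45
ee_pos: [0.4404, -0.3037, 0.0038]
ee_rot: [180.0, 0.0, 113.4]
wrist_force: [-0.2, -0.1, 1.3]
opening: 0.0159
grip_force: 30.0
```

Emit:
carry_out(
  deltas=[
    [0,0,0,0,0,1,1],
    [0,0,0,0,0,2.5,1],
    [0,0,0,0,0,3,1],
    [0,0,0,0,0,3,1],
    [0,0,0,0,0,3,1],
    [0,0,0,0,0,3,1],
    [0,0,0,0,0,0,1],
    [0,0,0,0,0,0,1],
  ],
)

```text
clock: 4.45
ee_pos: [0.44, -0.3035, 0.1575]
ee_rot: [-180.0, -0.1, 113.4]
wrist_force: [0.4, 0.1, -0.6]
opening: 0.0157
grip_force: 30.0
```

Run:
```python
from h import *
s=eyes.snapshot('side');t=eyes.snapshot('top');cv2.imwrite('pics/s2.png',s);cv2.imwrite('pics/t2.png',t)
st=manip.read_state();print(st['ee_pos'],st['ee_rot'],st['opening'],st['grip_force'])
p=st['ee_pos'];R=Rn.from_euler('xyz',st['ee_rot'],degrees=True).as_matrix()
box=[p+R@[sx*.042,sy*.008,-.007+sz*.01] for sx in(-1,1) for sy in(-1,1) for sz in(-1,1)]
a=proj('side',box);b=proj('top',box);print(a.round(1).tolist());print(b.round(1).tolist())
u,v=a.mean(0).astype(int)-40
c=crop(s,u,v,80,80,7)
for q in a: cv2.circle(c,tuple(((q-[u,v]+.5)*7).astype(int)),2,(0,255,0),-1)
cv2.imwrite('pics/c4.png',c)
```

```text
[ 0.43971918 -0.30322292  0.1566858 ] [-1.79919462e+02 -1.48371378e-01  1.13430811e+02] 0.01566930275914957 29.97831881046295
[[268.7, 279.4], [268.4, 284.1], [273.0, 274.5], [272.6, 279.2], [239.6, 259.4], [239.6, 264.2], [243.9, 254.9], [243.9, 259.7]]
[[373.0, 229.9], [370.8, 229.8], [370.6, 224.9], [368.4, 224.9], [347.4, 242.0], [345.7, 241.7], [345.0, 237.0], [343.3, 236.8]]
```

View pics/c4.png

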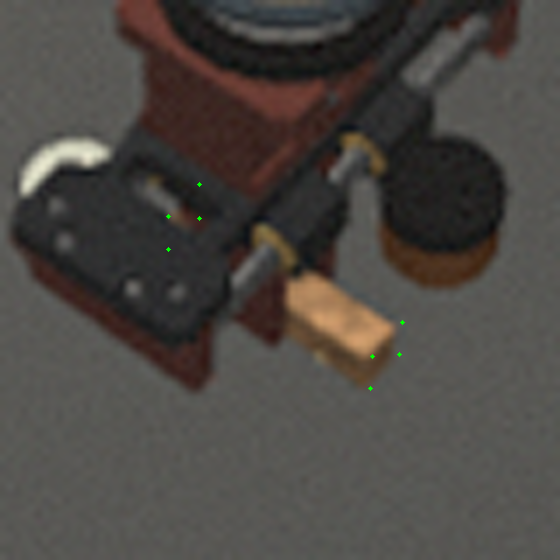

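The bar is held square, with its end within about 2 mm of the prediction. Now carry it to the trap.

Emit:
carry_out(
  deltas=[
    [0,0,0.145,0.3,3.64,0.43,1],
    [0,0,0.145,0.3,3.64,0.43,1],
    [0,0,0.145,0.3,3.64,0.43,1],
    [0,0,0.145,0.3,3.64,0.43,1],
    [0,0,0.145,0.3,3.64,0.43,1],
    [0,0,0.145,0.3,3.64,0.43,1],
    [0,0,0.145,0.3,3.64,0.43,1],
    [0,0,0.145,0.3,3.64,0.43,1],
    [0,0,0.145,0.3,3.64,0.43,1],
    [0,0,0.145,0.3,3.64,0.43,1],
  ],
)

```text
clock: 5.8
ee_pos: [0.4698, 0.0615, 0.2002]
ee_rot: [180.0, -0.1, -163.2]
wrist_force: [1.1, -0.6, 0.4]
opening: 0.0155
grip_force: 30.0
```

Emit:
carry_out(
  deltas=[
    [0.0248,-0.0836,0,0.4,0.1,0,1],
    [0.0248,-0.0836,0,0.4,0.1,0,1],
    [0.0248,-0.0836,0,0.4,0.1,0,1],
    [0.0248,-0.0836,0,0.4,0.1,0,1],
    [0.0248,-0.0836,0,0.4,0.1,0,1],
    [0,0,0,0,0,0,1],
    [0,0,0,0,0,0,1],
  ],
)

```text
clock: 6.68
ee_pos: [0.4901, 0.0652, 0.201]
ee_rot: [180.0, 24.9, -163.5]
wrist_force: [-0.1, 0.4, -0.7]
opening: 0.0154
grip_force: 30.0
```

```bash
cat >> h.py <<'E'
def plan(h,trap=(.584,.0942,16.5),off=.0062):
    st=manip.read_state();p=st['ee_pos'];R=Rn.from_euler('xyz',st['ee_rot'],degrees=True)
    a=np.radians(trap[2]);tx=np.array([np.cos(a),np.sin(a),0]);ty=np.array([-tx[1],tx[0],0]);Z=np.array([0,0,1.])
    b=np.radians(25);hx=np.cos(b)*tx+np.sin(b)*Z;hz=-np.sin(b)*tx+np.cos(b)*Z
    S=np.array([*trap[:2],.05])-.075*tx
    G=Rn.from_matrix(np.c_[-hx,ty,-hz]);tgt=S+hz*(h-off)
    print('clock',st['clock'],'pos',p.round(4),'dcm',((tgt-p)*100).round(2),'rot',(G*R.inv()).as_rotvec().round(4),'hz',hz.round(3),'hx',hx.round(3),'F',st['wrist_force'].round(1))
    e=p-S; print('in holder mm',np.round([e@hx*1e3,e@ty*1e3,(e@hz+off)*1e3],1))
E
python3 -c "
from h import *
plan(.055);print(manip.read_state()['q'])"
```

```text
clock 6.675 pos [0.4901 0.0652 0.201 ] dcm [  0.22   0.18 -10.68] rot [ 0.0004 -0.0025 -0.0001] hz [-0.405 -0.12   0.906] hx [0.869 0.257 0.423] F [-0.1  0.4 -0.7]
in holder mm [ 42.8  -1.1 152.9]
[  -1.73526866  -35.34050455  109.73776595    7.65258949   81.93052298
 -107.72278076]
```

Emit:
carry_out(
  deltas=[
    [0,0,0,-0.6,0,-1,1],
    [0,0,0,-0.4,0,-2,1],
    [0,0,0,0.2,0.03,-2,1],
    [0,0,0,0.3,0.05,-2,1],
    [0,0,0,0.4,0.05,-2,1],
    [0,0,0,0.32,0.05,-1.2,1],
    [0,0,0,0,0,-0.48,1],
    [0,0,0,0,0,0,1],
    [0,0,0,0,0,0,1],
  ],
)

```text
clock: 7.8
ee_pos: [0.4929, 0.0671, 0.0959]
ee_rot: [-180.0, 25.1, -163.5]
wrist_force: [0.1, 0.2, 0.7]
opening: 0.0158
grip_force: 30.0
```

Run:
```python
from h import *
plan(.055)
s=eyes.snapshot('side');t=eyes.snapshot('top');cv2.imwrite('pics/s3.png',s);cv2.imwrite('pics/t3.png',t)
cv2.imwrite('pics/c5.png',np.hstack([crop(t,188,155,76,100,5),crop(s,180,140,80,100,5)]))
```

```text
clock 7.8 pos [0.4929 0.0671 0.0959] dcm [-0.06 -0.01 -0.16] rot [ 0.0001  0.0012 -0.0003] hz [-0.405 -0.12   0.906] hx [0.869 0.257 0.423] F [0.1 0.2 0.7]
in holder mm [ 1.2 -0.1 56.2]
```

View pics/c5.png

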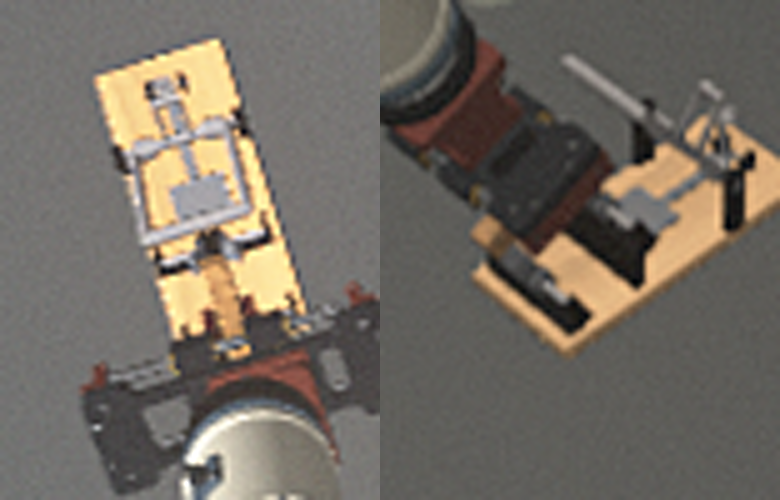

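Run:
```python
from h import *
st=manip.read_state();p=st['ee_pos'];R=Rn.from_euler('xyz',st['ee_rot'],degrees=True).as_matrix()
t=cv2.imread('pics/t3.png');s=cv2.imread('pics/s3.png')
out=[]
for n,im,u,v,w,h,k in(('top',t,215,195,32,50,12),('side',s,190,175,32,50,12)):
    c=crop(im,u,v,w,h,k)
    for sx in(-1,1):
        for sy in(-1,1):
            for sz in(-1,1):
                q=proj(n,p+R@[sx*.042,sy*.008,-.0062+sz*.01])[0]
                cv2.circle(c,tuple(((q-[u,v]+.5)*k).astype(int)),3,(0,255,0) if sz<0 else (255,0,0),-1)
    out.append(c)
cv2.imwrite('pics/c6.png',np.hstack(out))
```

```text
(no output)
```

View pics/c6.png

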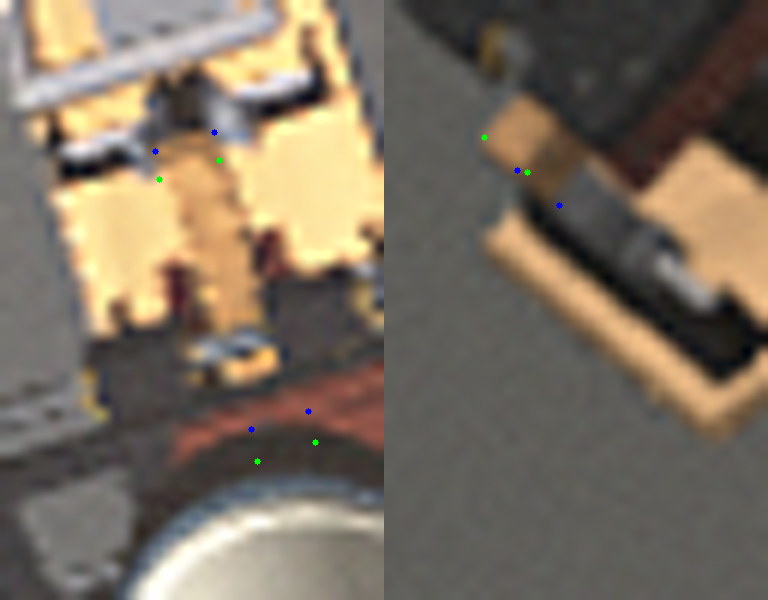

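The bar matches the predicted outline in both views to within about half a pixel, and it sits centred over the holder. Now push in along the mouth axis.

Emit:
carry_out(
  deltas=[
    [0,0,0,0.14,0.09,-0.61,1],
    [0,0,0,0.2,0.06,-0.45,1],
    [0,0,0,0.2,0.06,-0.45,1],
    [0,0,0,0.2,0.06,-0.45,1],
    [0,0,0,0.2,0.06,-0.45,1],
    [0,0,0,0.16,0.05,-0.36,1],
    [0,0,0,0.16,0.05,-0.36,1],
    [0,0,0,0.16,0.05,-0.36,1],
    [0,0,0,0,0,0,1],
  ],
)

```text
clock: 9.02
ee_pos: [0.5071, 0.0719, 0.0602]
ee_rot: [-180.0, 25.0, -163.5]
wrist_force: [0.7, -0.8, 1.2]
opening: 0.0159
grip_force: 30.0
```

```bash
python3 -c "
from h import *
plan(0)"
```

```text
clock 9.025 pos [0.5071 0.0719 0.0602] dcm [ 0.75  0.17 -1.58] rot [-0.      0.0005 -0.0001] hz [-0.405 -0.12   0.906] hx [0.869 0.257 0.423] F [ 0.7 -0.8  1.2]
in holder mm [-0.3  0.5 17.6]
```

Emit:
carry_out(
  deltas=[
    [0,0,0,0.12,0.02,-0.23,1],
    [0,0,0,0.1,0.02,-0.23,1],
    [0,0,0,0.1,0.02,-0.23,1],
    [0,0,0,0.1,0.03,-0.23,1],
    [0,0,0,0.1,0.03,-0.23,1],
    [0,0,0,0.1,0.03,-0.23,1],
  ],
)

```text
clock: 9.78
ee_pos: [0.5129, 0.0734, 0.0458]
ee_rot: [180.0, 25.0, -163.5]
wrist_force: [-0.4, -0.6, 1.6]
opening: 0.0156
grip_force: 30.0
```

```bash
python3 -c "
from h import *
plan(0)"
```

```text
clock 9.775 pos [0.5129 0.0734 0.0458] dcm [ 0.17  0.02 -0.14] rot [ 0.     -0.0007 -0.0002] hz [-0.405 -0.12   0.906] hx [0.869 0.257 0.423] F [-0.4 -0.6  1.6]
in holder mm [-1.   0.3  2. ]
```

Emit:
carry_out(
  deltas=[
    [0,0,0,0.12,0.03,-0.14,1],
    [0,0,0,0.06,0.02,-0.1,1],
    [0,0,0,0,0,0,1],
  ],
)

```text
clock: 10.15
ee_pos: [0.5139, 0.0737, 0.0443]
ee_rot: [180.0, 24.8, -163.5]
wrist_force: [-14.3, -3.8, 10.5]
opening: 0.016
grip_force: 30.0
```

```bash
python3 -c "
from h import *
plan(0);s=eyes.snapshot('side');t=eyes.snapshot('top')
cv2.imwrite('pics/c7.png',np.hstack([crop(t,205,185,50,70,8),crop(s,190,160,50,70,8)]))"
```

```text
clock 10.15 pos [0.5139 0.0737 0.0443] dcm [ 0.07 -0.01  0.01] rot [ 0.0008 -0.0026 -0.0007] hz [-0.405 -0.12   0.906] hx [0.869 0.257 0.423] F [-14.3  -3.8  10.5]
in holder mm [-0.7  0.3  0.2]
```

View pics/c7.png

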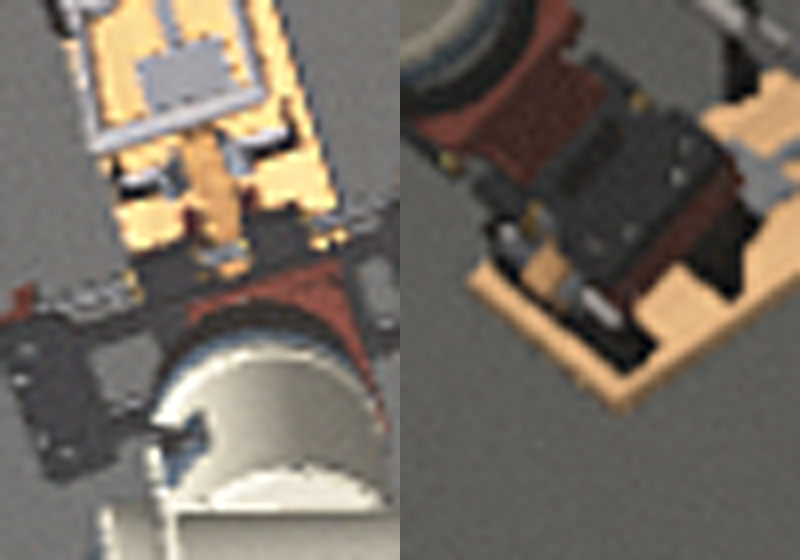

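Emit:
carry_out(
  deltas=[
    [0,0,0,0.0,0.0,-0.12,1],
    [0,0,0,0,0,0,1],
    [0,0,0,0,0,0,1],
  ],
)

```text
clock: 10.62
ee_pos: [0.514, 0.0737, 0.0443]
ee_rot: [-180.0, 24.9, -163.4]
wrist_force: [-20.2, -4.4, 18.1]
opening: 0.0158
grip_force: 30.0
```

```bash
python3 -c "
from h import *
plan(0)"
```

```text
clock 10.625 pos [0.514  0.0737 0.0443] dcm [ 0.06 -0.01  0.01] rot [ 0.0007 -0.0019 -0.0009] hz [-0.405 -0.12   0.906] hx [0.869 0.257 0.423] F [-20.2  -4.4  18.1]
in holder mm [-0.6  0.3  0.1]
```

The bar has bottomed: the push rose to about 25 N with no further travel. Release and back out.

Emit:
carry_out(
  deltas=[
    [0,0,0,-0.05,-0.01,0.1,2.5],
    [0,0,0,0,0,0,3.2],
    [0,0,0,0,0,0,3.2],
    [0,0,0,-0.2,-0.06,0.45,3.2],
    [0,0,0,-0.6,-0.18,1.36,3.2],
    [0,0,0,-0.8,-0.24,1.8,3.2],
    [0,0,0,-0.8,-0.24,1.8,3.2],
    [0,0,0,-0.8,-0.24,1.8,3.2],
    [0,0,0,-0.8,-0.24,1.8,3.2],
    [0,0,0,-0.8,-0.24,1.8,3.2],
  ],
)

```text
clock: 11.88
ee_pos: [0.4658, 0.0593, 0.1536]
ee_rot: [-180.0, 25.1, -163.5]
wrist_force: [0.7, -0.4, 0.6]
opening: 0.0319
grip_force: 0.0
```

Run:
```python
from h import *
plan(.1)
s=eyes.snapshot('side');t=eyes.snapshot('top');cv2.imwrite('pics/s4.png',s)
k=8;out=[]
a=np.radians(16.5);tx=np.array([np.cos(a),np.sin(a),0]);ty=np.array([-tx[1],tx[0],0]);Z=np.array([0,0,1.]);b=np.radians(25)
hx=np.cos(b)*tx+np.sin(b)*Z;hz=-np.sin(b)*tx+np.cos(b)*Z;S=np.array([.584,.0942,.05])-.075*tx
for n,im,u,v in(('top',t,205,185),('side',s,190,155)):
    c=crop(im,u,v,50,70,k)
    for sx in(-1,1):
        for sy in(-1,1):
            q=proj(n,S+hx*sx*.042+ty*sy*.008+hz*.01)[0];cv2.circle(c,tuple(((q-[u,v]+.5)*k).astype(int)),3,(0,255,0),-1)
    out.append(c)
cv2.imwrite('pics/c8.png',np.hstack(out))
```

```text
clock 11.875 pos [0.4658 0.0593 0.1536] dcm [ 0.83  0.24 -1.86] rot [ 0.0002  0.0013 -0.0002] hz [-0.405 -0.12   0.906] hx [0.869 0.257 0.423] F [ 0.7 -0.4  0.6]
in holder mm [0.000e+00 1.000e-01 1.205e+02]
```

View pics/c8.png

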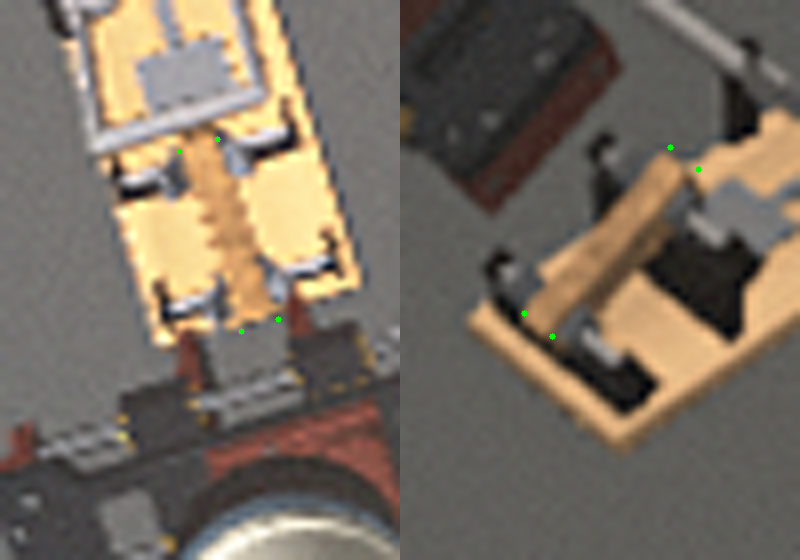

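The bar sits in the jaws with equal overhang at both ends, about 1 mm, and the jaws have cleared. My ten picture views are used up, so the bail will be worked by force and pose.

```bash
cat >> h.py <<'E'
a=np.radians(16.5);TX=np.array([np.cos(a),np.sin(a),0]);TY=np.array([-TX[1],TX[0],0]);O=np.array([.584,.0942,0])
def bailp(phi,gap=0,d=.015,depth=.025):
    al=np.radians(-35.)+phi; B=np.array([.03,.052])+.115*np.array([np.sin(al),np.cos(al)])
    ta=np.radians(25)-np.radians(30)*max(phi,0)/1.05
    n=np.array([np.cos(ta),np.sin(ta)]);u=np.array([-n[1],n[0]])
    q=B-n*(d+gap)-u*depth; return O+TX*q[0]+np.array([0,0,q[1]]),ta
def state():
    st=manip.read_state();p=st['ee_pos'];e=p-O;print('t',st['clock'],'trap mm',(np.array([e@TX,e@TY,p[2]])*1e3).round(1),'rot',st['ee_rot'].round(1),'F trap',np.round([st['wrist_force']@TX,st['wrist_force']@TY,st['wrist_force'][2]],1));return p
E
python3 - <<'E'
from h import *
p=state()
for g in(.015,.0): print(g,((bailp(0,g)[0]-p)*100).round(2))
E
```

```text
t 11.975 trap mm [-122.3   -0.3  155.7] rot [-179.9   25.3 -163.5] F trap [ 0.4 -0.   0.3]
0.015 [ 6.68  2.01 -4.48]
0.0 [ 7.98  2.39 -3.85]
```

Emit:
carry_out(
  deltas=[
    [0,0,0,0,0,-0.8,0],
    [0,0,0,0.5,0.15,-0.8,0],
    [0,0,0,1.2,0.36,-0.8,0],
    [0,0,0,1.5,0.45,-0.8,0],
    [0,0,0,1.5,0.45,-0.8,0],
    [0,0,0,1.3,0.4,-0.48,0],
    [0,0,0,0.68,0.2,0,0],
    [0,0,0,0,0,0,0],
  ],
)

```text
clock: 12.98
ee_pos: [0.5329, 0.0797, 0.1058]
ee_rot: [180.0, 24.9, -163.5]
wrist_force: [-0.2, -0.3, -0.3]
opening: 0.0006
grip_force: 0.0
```

Run:
```python
from h import *
p=state();print(manip.read_state()['opening'])
for g in(.015,.0): print(g,((bailp(0,g)[0]-p)*100).round(2))
```

```text
t 12.975 trap mm [-53.1   0.6 105.8] rot [ 180.    24.9 -163.5] F trap [-0.3 -0.2 -0.3]
0.0006317165105008066
0.015 [ 0.07 -0.04  0.5 ]
0.0 [1.37 0.34 1.14]
```

Emit:
carry_out(
  deltas=[
    [0,0,0,0.05,-0.05,0.4,0],
    [0,0,0,0.17,0.05,0.08,0],
    [0,0,0,0.17,0.05,0.08,0],
    [0,0,0,0.17,0.05,0.08,0],
    [0,0,0,0.17,0.05,0.08,0],
    [0,0,0,0.17,0.05,0.08,0],
    [0,0,0,0,0,0,0],
  ],
)

```text
clock: 13.85
ee_pos: [0.5421, 0.0816, 0.1148]
ee_rot: [180.0, 25.0, -163.5]
wrist_force: [0.2, 0.2, -0.3]
opening: 0.0004
grip_force: 0.0
```

Emit:
carry_out(
  deltas=[
    [0,0,0,0.17,0.05,0.08,0],
    [0,0,0,0,0,0,0],
  ],
)

```text
clock: 14.1
ee_pos: [0.5438, 0.0821, 0.1157]
ee_rot: [180.0, 25.0, -163.5]
wrist_force: [0.2, -0.7, -0.4]
opening: 0.0003
grip_force: 0.0
```

Emit:
carry_out(
  deltas=[
    [0,0,0,0.17,0.05,0.08,0],
    [0,0,0,0,0,0,0],
  ],
)

```text
clock: 14.35
ee_pos: [0.5451, 0.0825, 0.1161]
ee_rot: [180.0, 24.9, -163.5]
wrist_force: [-2.2, -0.7, 0.2]
opening: 0.0005
grip_force: 1.1
```

Run:
```python
from h import *
p=state()
print(((bailp(0,0)[0]-p)*100).round(2))
```

```text
t 14.35 trap mm [-40.6  -0.2 116.1] rot [ 180.    24.9 -163.5] F trap [-2.4 -0.1  0.2]
[0.15 0.07 0.11]
```

Contact is at an effective offset of about 17 mm, so I'll generate the arc.

Run:
```python
from h import *
p=manip.read_state()['ee_pos']
W=[bailp(f,0,.017)[0] for f in np.linspace(0,1.06,21)]
W=np.array(W);print(((W[0]-p)*100).round(2));print((np.diff(W,axis=0)*100).round(2).tolist())
```

```text
[-0.03  0.02  0.02]
[[0.41, 0.12, 0.35], [0.43, 0.13, 0.32], [0.44, 0.13, 0.3], [0.46, 0.14, 0.27], [0.47, 0.14, 0.24], [0.48, 0.14, 0.22], [0.49, 0.15, 0.19], [0.5, 0.15, 0.16], [0.51, 0.15, 0.13], [0.51, 0.15, 0.1], [0.51, 0.15, 0.07], [0.52, 0.15, 0.04], [0.52, 0.15, 0.01], [0.51, 0.15, -0.02], [0.51, 0.15, -0.05], [0.51, 0.15, -0.08], [0.5, 0.15, -0.11], [0.49, 0.15, -0.14], [0.48, 0.14, -0.17], [0.47, 0.14, -0.2]]
```

Emit:
carry_out(
  deltas=[
    [-0.0075,0.025,0,0.41,0.12,0.35,0],
    [-0.0075,0.025,0,0.43,0.13,0.32,0],
    [-0.0075,0.025,0,0.44,0.13,0.3,0],
    [-0.0075,0.025,0,0.46,0.14,0.27,0],
    [-0.0075,0.025,0,0.47,0.14,0.24,0],
    [-0.0075,0.025,0,0.48,0.14,0.22,0],
    [0,0,0,0,0,0,0],
  ],
)

```text
clock: 15.22
ee_pos: [0.5718, 0.0904, 0.1332]
ee_rot: [-180.0, 15.9, -163.5]
wrist_force: [-7.0, -1.2, 2.2]
opening: 0.0005
grip_force: 3.0
```

Run:
```python
from h import *
p=state();print(((bailp(.318,0,.017)[0]-p)*100).round(2))
```

```text
t 15.225 trap mm [-12.7  -0.2 133.2] rot [-180.    15.9 -163.5] F trap [-7.   0.8  2.2]
[-0.    0.02  0.02]
```

Emit:
carry_out(
  deltas=[
    [-0.0075,0.025,0,0.49,0.15,0.19,0],
    [-0.0075,0.025,0,0.5,0.15,0.16,0],
    [-0.0075,0.025,0,0.51,0.15,0.13,0],
    [-0.0075,0.025,0,0.51,0.15,0.1,0],
    [-0.0075,0.025,0,0.51,0.15,0.07,0],
    [-0.0075,0.025,0,0.52,0.15,0.04,0],
    [-0.0075,0.025,0,0.52,0.15,0.01,0],
    [-0.0075,0.025,0,0.51,0.15,-0.02,0],
    [0,0,0,0,0,0,0],
  ],
)

```text
clock: 16.35
ee_pos: [0.6124, 0.1024, 0.1402]
ee_rot: [-180.0, 3.9, -163.5]
wrist_force: [-6.4, -2.8, 3.0]
opening: 0.0005
grip_force: 3.5
```

Run:
```python
from h import *
p=state();print(((bailp(.742,0,.017)[0]-p)*100).round(2))
```

```text
t 16.35 trap mm [ 29.5  -0.2 140.2] rot [-180.     3.9 -163.5] F trap [-7.  -0.8  3. ]
[ 0.01  0.03 -0.03]
```

Emit:
carry_out(
  deltas=[
    [-0.0075,0.025,0,0.51,0.15,-0.05,0],
    [-0.0075,0.025,0,0.51,0.15,-0.08,0],
    [-0.0075,0.025,0,0.5,0.15,-0.11,0],
    [-0.0075,0.025,0,0.49,0.15,-0.14,0],
    [-0.0075,0.025,0,0.48,0.14,-0.17,0],
    [0,0,0,0,0,0,0],
  ],
)

```text
clock: 17.1
ee_pos: [0.6372, 0.1098, 0.1347]
ee_rot: [-179.9, -3.6, -163.5]
wrist_force: [-8.1, -1.6, 4.3]
opening: 0.0006
grip_force: 4.0
```

Emit:
carry_out(
  deltas=[
    [-0.004,0.0125,0,0.24,0.07,-0.1,0],
    [-0.004,0.0125,0,0.23,0.07,-0.1,0],
    [0,0,0,0,0,0,0],
    [0,0,0,0,0,0,0],
  ],
)

```text
clock: 17.6
ee_pos: [0.6414, 0.111, 0.1329]
ee_rot: [-179.9, -5.1, -163.5]
wrist_force: [-7.3, -1.8, 4.2]
opening: 0.0005
grip_force: 4.1
```

Run:
```python
from h import *
p=state();print(((bailp(1.06,0,.017)[0]-p)*100).round(2))
```

```text
t 17.6 trap mm [ 59.8  -0.2 132.9] rot [-179.9   -5.1 -163.5] F trap [-7.5  0.4  4.2]
[ 0.08  0.05 -0.07]
```

Emit:
carry_out(
  deltas=[
    [0.004,-0.0125,0,-0.23,-0.07,0.1,0],
    [0.004,-0.0125,0,-0.24,-0.07,0.1,0],
    [0.004,-0.0125,0,-0.24,-0.07,0.09,0],
    [0,0,0,0,0,0,0],
  ],
)

```text
clock: 18.1
ee_pos: [0.6355, 0.1092, 0.1357]
ee_rot: [-179.9, -2.6, -163.5]
wrist_force: [-1.5, 0.4, 0.6]
opening: 0.0006
grip_force: 0.6
```

Emit:
carry_out(
  deltas=[
    [0.004,-0.0125,0,-0.24,-0.07,0.08,0],
    [0,0,0,0,0,0,0],
  ],
)

```text
clock: 18.35
ee_pos: [0.6332, 0.1085, 0.1367]
ee_rot: [-179.9, -1.9, -163.5]
wrist_force: [0.2, 0.1, 0.8]
opening: 0.0004
grip_force: 0.0
```

The force vanished at about 0.98 rad, so the catch has hooked. Ease off further, then withdraw upward.

Emit:
carry_out(
  deltas=[
    [0,0,0,-0.3,-0.09,0.03,0],
    [0,0,0,-0.5,-0.15,0.03,0],
    [0,0,0,-0.8,-0.24,0.2,0],
    [0,0,0,-0.8,-0.24,1,0],
    [0,0,0,-0.5,-0.15,2,0],
    [0,0,0,-0.5,-0.15,2.5,0],
    [0,0,0,-1,-0.3,2.5,0],
    [0,0,0,-2,-0.6,2.5,0],
    [0,0,0,-2,-0.6,2,0],
    [0,0,0,0,0,0,0],
  ],
)

```text
clock: 19.6
ee_pos: [0.5492, 0.0832, 0.2685]
ee_rot: [-179.9, -1.5, -163.5]
wrist_force: [0.3, 0.1, -0.9]
opening: 0.0003
grip_force: 0.0
```

Emit:
carry_out(
  deltas=[
    [0,0,0,-2,-2.5,1,0],
    [0,0,0,-2,-2.5,1,0],
    [0,0,0,-2,-2.5,1,0],
    [0,0,0,-2,-2.5,1,0],
    [0,0,0,-2,-2.5,1,0],
    [0,0,0,-2,-2.5,1,0],
    [0,0,0,-1,-2.5,0,0],
    [0,0,0,0,-2.5,0,0],
    [0,0,0,0,0,0,0],
    [0,0,0,0,0,0,0],
  ],
)

```text
clock: 20.85
ee_pos: [0.4194, -0.1163, 0.3237]
ee_rot: [-180.0, -2.0, -163.5]
wrist_force: [0.3, -0.6, -0.3]
opening: 0.0007
grip_force: 0.0
```

Run:
```python
from h import *
state()
ims={n:eyes.snapshot(n) for n in('top','side')}
# bail check: grey-bar brightness sampled along cross-bar at cocked and rest, vs first picture
for n in ims:
    old=cv2.imread(f'pics/{n}0.png')
    for nm,f in(('rest',0),('cocked',.98)):
        al=np.radians(-35)+f;q=np.array([.03,.052])+.115*np.array([np.sin(al),np.cos(al)])
        P=[O+TX*q[0]+TY*y+np.array([0,0,q[1]]) for y in np.linspace(-.025,.025,9)]
        px=proj(n,P).round().astype(int)
        print(n,nm,'now',[ims[n][v,u].max() for u,v in px],'before',[old[v,u].max() for u,v in px])
    d=cv2.absdiff(ims[n],old).max(2);m=cv2.medianBlur((d>40).astype(np.uint8),3)
    for i,s in enumerate(cv2.connectedComponentsWithStats(m)[2][1:]): print(n,s.tolist())
```

```text
t 20.85 trap mm [-217.6 -155.1  323.7] rot [-180.    -2.  -163.5] F trap [ 0.1 -0.7 -0.3]
top rest now [np.uint8(232), np.uint8(158), np.uint8(158), np.uint8(165), np.uint8(164), np.uint8(155), np.uint8(238), np.uint8(241), np.uint8(251)] before [np.uint8(201), np.uint8(184), np.uint8(219), np.uint8(210), np.uint8(185), np.uint8(218), np.uint8(196), np.uint8(170), np.uint8(215)]
top cocked now [np.uint8(169), np.uint8(149), np.uint8(186), np.uint8(164), np.uint8(201), np.uint8(179), np.uint8(155), np.uint8(195), np.uint8(169)] before [np.uint8(112), np.uint8(112), np.uint8(115), np.uint8(115), np.uint8(118), np.uint8(116), np.uint8(113), np.uint8(113), np.uint8(112)]
top [206, 161, 28, 43, 243]
top [217, 170, 8, 7, 28]
top [232, 181, 7, 18, 51]
top [225, 201, 15, 25, 157]
top [283, 211, 97, 84, 4592]
top [341, 222, 3, 3, 8]
top [269, 249, 3, 2, 6]
top [270, 256, 3, 4, 7]
top [277, 259, 1, 1, 1]
top [270, 270, 20, 36, 364]
top [329, 291, 24, 36, 406]
top [186, 306, 151, 78, 5059]
top [425, 306, 87, 78, 2714]
top [229, 312, 28, 9, 141]
top [220, 326, 3, 2, 4]
top [338, 328, 2, 2, 2]
to
[... 1244 characters left out ...]
, 203, 2, 3, 6]
side [114, 204, 1, 1, 1]
side [115, 206, 1, 1, 1]
side [116, 208, 1, 1, 1]
side [117, 219, 29, 26, 342]
side [151, 258, 35, 31, 498]
side [149, 268, 1, 2, 2]
side [185, 277, 48, 48, 794]
side [18, 289, 13, 4, 32]
side [122, 289, 96, 93, 4497]
side [241, 291, 28, 22, 195]
side [228, 299, 1, 2, 2]
side [231, 303, 4, 6, 6]
side [76, 306, 37, 41, 693]
side [218, 326, 2, 1, 2]
side [229, 327, 2, 2, 3]
side [105, 338, 47, 46, 965]
side [194, 350, 1, 1, 1]
side [189, 354, 2, 2, 3]
side [105, 357, 3, 3, 9]
side [178, 361, 2, 3, 3]
side [174, 366, 1, 1, 1]
side [195, 367, 19, 17, 125]
side [219, 367, 9, 9, 47]
side [168, 372, 4, 3, 9]
side [217, 377, 3, 5, 12]
side [113, 380, 2, 2, 3]
```

The bail shows cocked in both views, and no change shows at the cap, pot or jars.

```bash
python3 -c "
from rig import job
print(job.hand_in())"
```

```text
the job is handed in; nothing more can be done
None
```

I handed the job in at about 21 s: the bait bar is pushed home and centred to about 1 mm by eye, the bail stayed cocked on the catch in both cameras after I let go, and I saw no sign that the jars, cap or tubs had moved.

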